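# Pump and hold a hand brake lever to check its stop

## Task

Check the hand brake on the bench: with the outside of your fingers gently press the long, ball-ended lever in towards its bar until it meets its stop, let it come all the way back out, then press it in to its stop again and finish while still holding it there, so that the gap left to the bar can be measured. Do not take the lever between the fingers or force it, and leave the short lever and everything else on the bench where it is.

Things in the scene. Friction and masses are not known exactly. Their poses are not given: they have to be found in the camera images.
- brake_lever (a joint): Angle of the long brake lever (rad): 0 = fully out (sprung there), grows as it is pressed towards its bar, 0.42 = at its stop, about 20 mm short of the rubber grip. At the press point 3 N starts it, 7.5 N brings it to the stop 48 mm on; it springs back when let go. The stop is hard: beyond it the force rises steeply.
- brake_press (a point): Point to press, on the centre line of the long brake lever, 115 mm from the hinge, 110 mm above the bench. Lever: straight level aluminium rod 14 mm thick, 150 mm from hinge to the 22 mm ball at its free end. Axes turn with it: x = level, square to the rod, the way it is pressed; y = along it to the hinge; z = up. Press its -x side. Beneath is only a 10 mm base plate.
- brake_hinge (a point): Vertical hinge axis of the long brake lever, at lever height (110 mm above the bench). Same axes as brake_press; the lever turns anticlockwise seen from above as it is pressed in.
- brake_bar (a point): Middle of the fixed level bar with the black rubber grip (28 mm thick, 110 mm above the bench) that the brake lever is pressed towards. y = along the bar; the lever stands on the bar's -x side, the robot's side. The stand is bolted down: base plate 110 x 220 mm, two posts 190 mm apart under the bar's ends, up to 124 mm above the bench.
- short_lever (a joint): Angle of the other lever (rad), 0 = fully out (sprung there). To be left alone.
- short_paddle (a point): Middle of the 36 x 26 mm flat paddle at the end of the other, short lever (75 mm long), 110 mm above the bench, on a like stand with its hinge at the other end. To be left alone.
- jar_mid (a point): small lidded glass jar, 42 mm wide, 62 mm tall; loose bystander. Point at its centre.
- mould_mid (a point): plaster mould block, 50 x 40 x 32 mm; loose bystander. Point at its centre.
- crucible_mid (a point): small clay crucible, 46 mm wide, 38 mm tall; loose bystander. Point at its centre.
- weight_mid (a point): brass balance weight, 34 mm wide, 54 mm tall; loose bystander. Point at its centre.
- spatula_mid (a point): wooden-handled spatula lying flat, 170 mm long; loose bystander. Point half-way along it.
- bottle_mid (a point): plastic bottle, 54 mm wide, 130 mm tall; loose bystander. Point at its centre.
- cup_mid (a point): clear plastic cup, 68 mm wide, 80 mm tall; loose bystander. Point at its centre.
Things that resemble listed ones, but are neither listed nor needed, are in the scene too. Leave any red look-alike of the part that bears short_lever alone.

How it is judged:
On the way, in this order (a step that is already met when the one before it is completed fails the run):
1. the long lever is pressed in to its stop with the fingers (value of joint brake_lever above 0.38 rad and contact force between the fingers and brake_lever above 2 N), for 0.2 s.
2. the long lever has come all the way back out (value of joint brake_lever below 0.04 rad), for 0.1 s.
3. the long lever is pressed in to its stop again with the fingers (all of step 1), for 0.2 s.
At the end, for the whole second after the job is handed in: The fingers hold the long lever at its stop (joint above 0.38 of 0.42 rad) with 2 to 40 N, still; the short lever is out (below 0.1 rad) and every bystander is within 20 mm of where it stood (all of step 3 and velocity of joint brake_lever below 0.1 rad/s and contact force between the fingers and brake_lever below 40 N and value of joint short_lever below 0.1 rad and distance of each of jar_mid, mould_mid, crucible_mid, weight_mid, spatula_mid, bottle_mid, cup_mid from where it was at the start of the episode below 0.02 m); the arm keeps its last pose, push and grip.
It fails at once if the long lever is forced (over 40 N from the fingers) (contact force between the fingers and brake_lever above 40 N).
It fails at once if the long lever is taken between the fingers instead of pressed from outside (grasp point less than 9 mm outside its centre line while the fingers press it) (contact force between the fingers and brake_lever above 1 N and x of the grasp point in the frame of brake_press above -0.009 m).
It fails at once if the short lever is pressed (value of joint short_lever above 0.1 rad).
It fails at once if a bystander is moved or lifted by more than 20 mm (distance of any of jar_mid, mould_mid, crucible_mid, weight_mid, spatula_mid, bottle_mid, cup_mid from where it was at the start of the episode above 0.02 m).
It also fails if it takes over 61 s, if anything falls off the work surface, if the arm or the gripper's body presses on something with over 40 N, if the wrist force passes 120 N, or if a joint passes its speed limit or range.

## Robot

A 6-joint arm with a two-finger parallel gripper is mounted at the origin on the work surface. World frame = base frame: x ahead of the robot, y to its left, z up, the work surface at z = 0. Lengths are in m, angles in rad, forces in N, time in s.
With the tool pointing down it reaches from about 0.275 to 0.85 m from the base axis. Payload 19 kg.
Tool frame: the origin (TCP) lies between the finger pads; the fingertips stand bot.finger_overhang ahead of it and the grasp point (between the pads) lies 8 mm behind it (bot.finger_overhang is the distance from the TCP to the fingertips, in m); z points along the fingers, y is the direction in which the jaws open and shut (so a half turn about z gives the same grasp; the last joint's range is limited). The gripper opens to 85 mm and grips with 20 to 120 N. Pads are 22 mm wide; open, the fingers measure 114 mm over their backs; the gripper's body (76 mm by 85 mm) begins 54 mm behind the grasp point. The pads swing forward as they close: fully open they stand 13 mm farther back than shut.
Start: joints at [1.132, 0.15, 1.437, -0, 1.554, -0.134], TCP at [0.173, 0.548, 0.216] pointing down, gripper open.
Joint ranges: [-2.8, 2.8], [-0.68, 2.1], [0.12, 2.68], [-1.39, 4.53], [0.16, 2.79], [-2.81, 2.81]. Speed limits (rad/s): [1.89, 1.89, 2.22, 3.01, 3.01, 3.01].

## Interface

Orientations are given as a rotation vector (axis times angle).
In Python, from rig import bot gives the robot as it stands.
- The arm moves only by the tool drive_tool, never from a script. Its arguments are lists of equal length, an entry for each row: "delta_pos": the shift along the tool's x, y, z in m, a list of three; "rotation": the turn, a rotation vector about the tool's x, y, z in rad, a list of three; "gripper": the opening, from 0 (shut) to 1 (fully open). A call has 1 to 8 rows; each row is the pose to reach, as a shift and turn from the pose measured when the call began, along the tool's axes at that moment; what a row does not reach only later rows make up. A row lasts 1/12 s, in which the tool goes at most 41.7 mm and 7.16 degrees, less where a joint would pass 70% of its speed; a pose out of reach is approached as far as the arm can. A call with a gripper value outside its range is refused whole. The fingers move at their own pace and stop on an object; "grip_force" is the grip in N (left out, the last holds). Time passes only in rows, so rows that repeat a pose let the fingers close. It gives the time, the measured TCP pose, the force and the opening at its end, in the units of the state.
- bot.get_state(): the state, without advancing time (a new reading comes with each control period).
- bot.capture(name): name is "side" or "top" or "wrist"; returns a dict with "image" (420x560x3 uint8, red, green, blue), "depth" (420x560 float32, m along the optical axis (not along the pixel's ray), 0 where there is no reading), "mtx" (3x3 intrinsics, pixels), "k1" (the pictures are not rectified: a ray, as slopes to the right and down, at radius r is drawn at 1 + k1 r^2 times it, then the intrinsics apply), "extrinsics" (4x4, takes a point from world to camera coordinates); the wrist camera has in their place "T_tool_cam" (4x4, takes a point from camera to tool coordinates, whose origin is the TCP and whose axes are the flange's). Camera axes: x right, y up, looking along -z (the intrinsics and any distortion apply to the point x, -y, -z); pixel columns grow to the right and rows downward; lengths in m; the calibration is good to about 2 mm. A picture is of the moment at which its call begins: read the wrist's pose just before it.
- bot.sign_off(): hands the job in, once; it reports no verdict.
The state is a dict: "t": time; "q": joint angles; "dq": joint speeds; "joint_efforts": joint torques, N m; "ee_pos": TCP position; "tcp_rot": TCP orientation; "contact_force": force on the tool from outside, world axes, zero at the start; "ft_torque": the same for the moment, N m; "width": finger opening in m.
Only numpy, scipy, OpenCV 4.12 (cv2) and the standard library are available. Lean on these libraries where they do the work, as an engineer would, in place of code of your own. Each camera call takes 0.05 s, during which the arm holds its last target. There are 200 camera calls.

## Working session

There is one attempt and no reset: what is moved stays moved. The work goes in short steps, Python scripts to look and compute and a tool call to move; the robot and the scene stay as the last step left them, time stands still between calls to the robot, and variables do not carry over. Pictures are saved under pics/ and viewed, about 8 in all and at most 12, crops included, and the job is handed in when it is done.

Besides the shell and the picture viewer there is one more tool, called after "Call:" as name(argument=value, ...), one argument or row to a line, values as JSON. drive_tool: Moves the arm, as the interface text tells. Its arguments: {"type":"object","properties":{"delta_pos":{"type":"array"},"rotation":{"type":"array"},"gripper":{"type":"array"},"grip_force":{"type":"number"}},"required":["delta_pos","rotation","gripper"]}

```bash
mkdir -p pics
cat > h.py <<'E'
import numpy as np, cv2
from rig import bot
from scipy.spatial.transform import Rotation as R
def pts(c, uv, z=None):
    """pixels -> world; by depth, or on plane z"""
    uv=np.atleast_2d(np.float64(uv)); K=c["mtx"]
    s=np.c_[(uv[:,0]-K[0,2])/K[0,0],(uv[:,1]-K[1,2])/K[1,1]]
    u=s.copy()
    for _ in range(20): u=s/(1+c["k1"]*(u**2).sum(1,keepdims=True))
    d=np.c_[u[:,0],-u[:,1],-np.ones(len(u))]
    E=np.linalg.inv(c["extrinsics"]); o=E[:3,3]; w=d@E[:3,:3].T
    if z is None: t=np.array([c["depth"][int(v),int(x)] for x,v in uv])
    else: t=(z-o[2])/w[:,2]
    return o+w*t[:,None]
E
python3 - <<'E'
from h import *
print(bot.finger_overhang); print(bot.get_state())
a=[]
for n in("top","side"):
    c=bot.capture(n); np.save(f"{n}.npy",c,allow_pickle=True)
    cv2.imwrite(f"pics/{n}0.png",cv2.resize(c["image"][:,:,::-1],(784,588))); print(c["extrinsics"],c["mtx"],c["k1"])
E
```

```text
0.011
{'t': 0.0, 'q': array([ 1.13200016e+00,  1.50953493e-01,  1.43797075e+00, -5.49672430e-06,
        1.55380176e+00, -1.33975121e-01]), 'dq': array([-0.00092499, -0.00148487,  0.00177842,  0.00042358,  0.0002635 ,
        0.00033886]), 'joint_efforts': array([ 4.97901760e-05, -7.13057971e+01, -5.70884085e+01,  8.13066947e-07,
        8.56118510e-03, -1.28391302e-04]), 'ee_pos': array([0.17247276, 0.54826761, 0.21542399]), 'tcp_rot': array([-4.76912189e-01, -3.10486358e+00,  1.71003172e-03]), 'contact_force': array([0.306705  , 0.30654598, 0.00788747]), 'ft_torque': array([-0.05832565,  0.04199918,  0.01370349]), 'width': 0.08543936787163499}
[[-5.64956028e-04 -9.99567706e-01  2.93952727e-02  3.14596098e-02]
 [ 9.86948533e-01  4.17632788e-03  1.60981837e-01 -5.06138041e-01]
 [-1.61035010e-01  2.91025689e-02  9.86519521e-01 -1.28232811e+00]
 [ 0.00000000e+00  0.00000000e+00  0.00000000e+00  1.00000000e+00]] [[508.79102137   0.         280.64716889]
 [  0.         508.79102137 212.74767621]
 [  0.           0.           1.        ]] 0.04575586240777756
[[ 0.69658376 -0.7174266  -0.00837552 -0.32449031]
 [ 0.46343035  0.44099364  0.76860713 -0.31009571]
 [-0.54772564 -0.53928071  0.63966627 -0.90497515]
 [ 0.          0.          0.          1.        ]] [[441.47242769   0.         280.1309062 ]
 [  0.         441.47242769 209.11091878]
 [  0.           0.           1.        ]] -0.057277698902099286
```

View pics/top0.png

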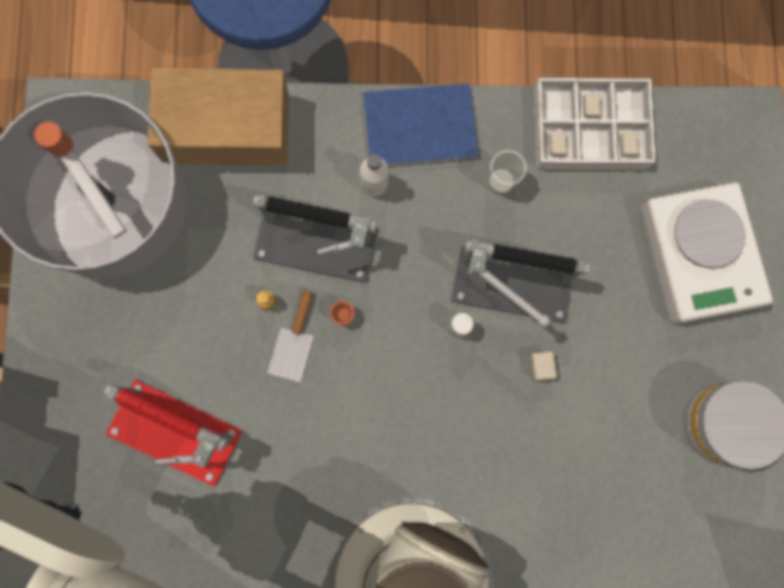

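View pics/side0.png

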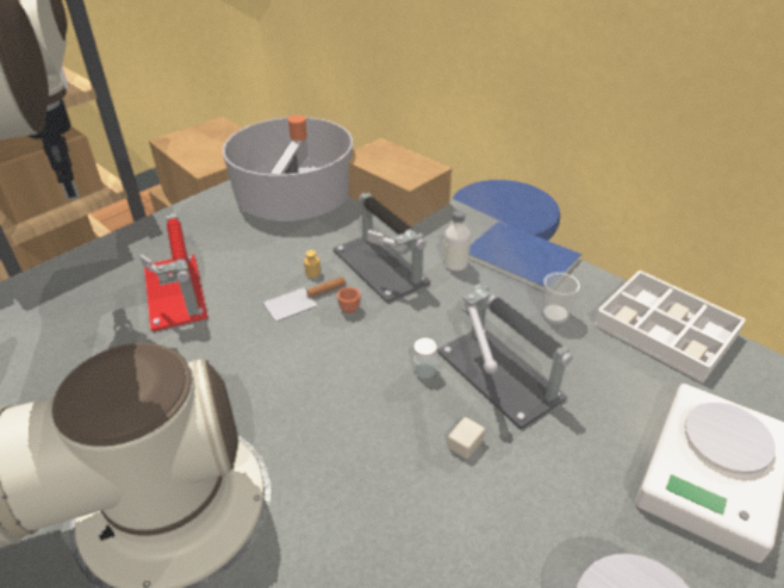

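Top view (784-wide picture): the long lever's hinge is near (480,258), its ball near (546,321) and its bar runs (475,247)–(585,268). The jar is at (462,323) and the mould at (544,366), both on the robot's side. The arm is off to the left, and the red look-alike is at (175,432).

Run:
```python
from h import *
c=np.load("top.npy",allow_pickle=True).item()
im=c["image"]
x0,y0,x1,y1=320,165,425,275
cv2.imwrite("pics/crop1.png",cv2.resize(im[y0:y1,x0:x1,::-1],None,fx=5.4,fy=5.4,interpolation=cv2.INTER_CUBIC))
# 3D points by depth in the region, z between .095 and .13
vv,uu=np.mgrid[y0:y1,x0:x1]; uv=np.c_[uu.ravel(),vv.ravel()]
P=pts(c,uv); 
m=(P[:,2]>.09)&(P[:,2]<.135); g=im[uv[:,1],uv[:,0]].astype(int)
br=g.mean(1)
lev=m&(br>120)
print(lev.sum())
print(np.c_[uv[lev][::25],np.round(P[lev][::25],3),br[lev][::25]].tolist()[:30])
n,lab,st,ce=cv2.connectedComponentsWithStats(lev.reshape(vv.shape).astype(np.uint8)); print(st,ce+[x0,y0])
dark=m&(br<50); q=uv[dark].astype(np.float32); W=pts(c,q,.12); print("bar",W[:,:2].mean(0),cv2.fitLine(np.float32(W[:,:2]),cv2.DIST_HUBER,0,.01,.01).ravel(),W.min(0),W.max(0))
for nme,p in dict(hinge=(343,186),ball=(390,229)).items(): print(nme,pts(c,p,.11),pts(c,p))
for nme,p,z in(("jar",(330,231),.062),("mould",(388.5,261),.032),("cup",(363,122),.08),("bottle",(267,118),.13)): print(nme,pts(c,p,z))
```

```text
661
[[338.0, 171.0, 0.598, -0.107, 0.123, 129.66666666666666], [335.0, 174.0, 0.591, -0.1, 0.121, 160.66666666666666], [343.0, 175.0, 0.588, -0.12, 0.122, 150.66666666666666], [349.0, 176.0, 0.586, -0.135, 0.12, 161.0], [339.0, 178.0, 0.579, -0.109, 0.127, 152.0], [350.0, 179.0, 0.578, -0.137, 0.122, 151.66666666666666], [339.0, 182.0, 0.569, -0.109, 0.127, 155.66666666666666], [345.0, 184.0, 0.565, -0.124, 0.123, 138.0], [416.0, 186.0, 0.56, -0.299, 0.125, 131.33333333333334], [344.0, 188.0, 0.555, -0.121, 0.125, 133.0], [420.0, 189.0, 0.554, -0.31, 0.12, 145.33333333333334], [340.0, 191.0, 0.547, -0.111, 0.126, 141.33333333333334], [415.0, 192.0, 0.545, -0.295, 0.128, 135.66666666666666], [419.0, 194.0, 0.539, -0.304, 0.131, 134.33333333333334], [349.0, 197.0, 0.532, -0.133, 0.123, 178.0], [351.0, 200.0, 0.526, -0.139, 0.117, 174.66666666666666], [354.0, 203.0, 0.519, -0.146, 0.115, 167.0], [356.0, 206.0, 0.512, -0.152, 0.111, 136.66666666666666], [366.0, 208.0, 0.507, -0.176, 0.116, 134.33333333333334], [370.0, 211.0, 0.5, -0.186, 0.113, 129.33333333333334], [373.0, 214.0, 0.491, 
[... 335 characters left out ...]
33334]]
[[    0     0   105   110 10889]
 [   13     6    60    62   598]
 [   93    20     9    11    63]] [[372.57415741 220.782441  ]
 [356.81438127 199.27424749]
 [416.9047619  189.82539683]]
bar [ 0.56339389 -0.21504351] [ 0.18993579  0.9817965   0.5633939  -0.2150435 ] [ 0.54125213 -0.2853881   0.12      ] [ 0.58625197 -0.14185654  0.12      ]
hinge [[ 0.5628863  -0.12094265  0.11      ]] [[ 0.55875096 -0.11800291  0.12893598]]
ball [[ 0.45538357 -0.23459912  0.11      ]] [[ 0.45389376 -0.23179559  0.1213397 ]]
jar [[ 0.45597967 -0.0927918   0.062     ]]
mould [[ 0.38217567 -0.24694093  0.032     ]]
cup [[ 0.73987789 -0.18104003  0.08      ]]
bottle [[0.73052386 0.06890041 0.13      ]]
```

View pics/crop1.png

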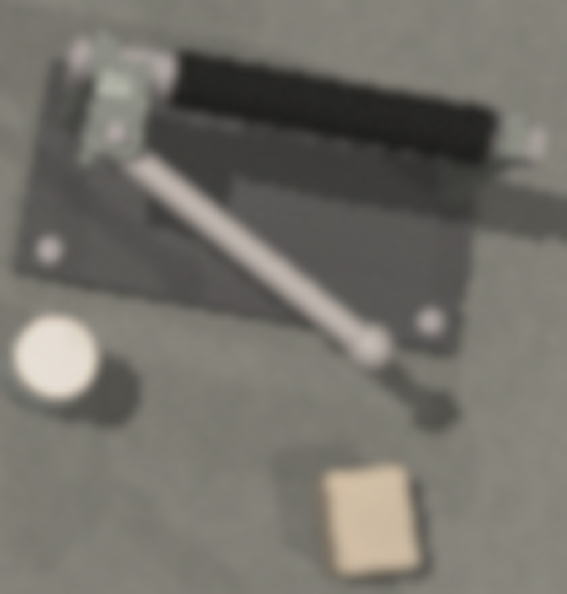

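The lever crop agrees with the depth: rod top about z 0.118, ball centre at full-resolution pixel (389,228.7), rod entering the clevis near (348,196.5). Next I work out the geometry and the waypoints.

```bash
cat >> h.py <<'E'
_c=np.load("top.npy",allow_pickle=True).item()
B,A=pts(_c,[(388.9,228.7),(347.8,196.5)],.11)[:,:2]
U=(A-B)/np.linalg.norm(A-B); H=B+.15*U
def rot(a): return np.array([[np.cos(a),-np.sin(a)],[np.sin(a),np.cos(a)]])
def frame(th): # press point, press dir, rod dir
    u=rot(th)@U; return H-.115*u, np.array([u[1],-u[0]]), u
def goal(th,off): p,x,u=frame(th); return p-off*x
E
python3 - <<'E'
from h import *
print("ball",B,"hinge",H,"rod deg",np.degrees(np.arctan2(U[1],U[0])),"A-B",np.linalg.norm(A-B))
s=bot.get_state(); T=R.from_rotvec(s["tcp_rot"]).as_matrix(); print(T)
for th,off in((0,.045),(0,.023),(.42,.018)):
    g=np.r_[goal(th,off),.097]; print(th,off,g,"tool delta",T.T@(g-s["ee_pos"]))
g=np.r_[goal(0,.045),.2]; print(T.T@(g-s["ee_pos"]))
print("press",frame(0),frame(.42))
# side view check of ball
c=np.load("side.npy",allow_pickle=True).item(); print("side ball",pts(c,(490.5/1.4,366/1.4),.11),pts(c,(490.5/1.4,366/1.4)))
E
```

```text
ball [ 0.45611676 -0.23191318] hinge [ 0.55021702 -0.11510077] rod deg 51.1462191841267 A-B 0.12783774926375893
[[-9.53887479e-01  3.00164089e-01 -4.43585675e-04]
 [ 3.00164390e-01  9.53886978e-01 -9.86173705e-04]
 [ 1.27116667e-04 -1.07384737e-03 -9.99999415e-01]]
0 0.045 [ 0.44302977 -0.17642688  0.097     ] tool delta [-0.47559801 -0.60995199  0.11903474]
0 0.023 [ 0.46016225 -0.19022825  0.097     ] tool delta [-0.49608316 -0.61797438  0.11904075]
0.42 0.018 [ 0.50345737 -0.22169596  0.097     ] tool delta [-0.54682732 -0.63499538  0.11905258]
[-0.47558492 -0.61006259  0.0160348 ]
press (array([ 0.47807349, -0.20465695]), array([ 0.77874946, -0.62733506]), array([0.62733506, 0.77874946])) (array([ 0.52086103, -0.22629081]), array([ 0.96686995, -0.25526948]), array([0.25526948, 0.96686995]))
side ball [[ 0.4548949  -0.22569981  0.11      ]] [[ 0.4472149  -0.23043852  0.1193153 ]]
```

Call:
drive_tool(
  delta_pos=[
    [-0.025,-0.032,0],
    [-0.05,-0.064,0],
    [-0.075,-0.096,0],
    [-0.1,-0.128,0],
    [-0.125,-0.16,0],
    [-0.15,-0.192,0],
    [-0.175,-0.224,0],
    [-0.2,-0.256,0],
  ],
  rotation=[
    [0,0,0],
    [0,0,0],
    [0,0,0],
    [0,0,0],
    [0,0,0],
    [0,0,0],
    [0,0,0],
    [0,0,0],
  ],
  gripper=[0,0,0,0,0,0,0,0],
  grip_force=40,
)

```text
t: 0.77
ee_pos: [0.2863, 0.2423, 0.2156]
tcp_rot: [-0.476, -3.105, 0.001]
contact_force: [1.5, -0.5, -0.6]
width: 0.0
```

Call:
drive_tool(
  delta_pos=[
    [-0.025,-0.032,0],
    [-0.05,-0.064,0],
    [-0.075,-0.096,0],
    [-0.1,-0.128,0],
    [-0.125,-0.16,0],
    [-0.15,-0.192,0],
    [-0.175,-0.224,0],
    [-0.2,-0.256,0],
  ],
  rotation=[
    [0,0,0],
    [0,0,0],
    [0,0,0],
    [0,0,0],
    [0,0,0],
    [0,0,0],
    [0,0,0],
    [0,0,0],
  ],
  gripper=[0,0,0,0,0,0,0,0],
)

```text
t: 1.43
ee_pos: [0.3992, -0.0607, 0.2159]
tcp_rot: [0.477, 3.105, -0.001]
contact_force: [1.7, 1.3, 0.7]
width: 0.0003
```

Call:
drive_tool(
  delta_pos=[
    [-0.02,-0.025,0],
    [-0.04,-0.05,0],
    [-0.055,-0.07,0],
    [-0.065,-0.085,0],
    [-0.07,-0.09,0],
    [-0.07,-0.09,0],
  ],
  rotation=[
    [0,0,0],
    [0,0,0],
    [0,0,0],
    [0,0,0],
    [0,0,0],
    [0,0,0],
  ],
  gripper=[0,0,0,0,0,0],
)

```text
t: 1.93
ee_pos: [0.4391, -0.1684, 0.2154]
tcp_rot: [-0.479, -3.104, 0.001]
contact_force: [-0.1, 0.3, 0.2]
width: 0.0001
```

```bash
cat > rep.py <<'E'
from h import *
s=bot.get_state(); T=R.from_rotvec(s["tcp_rot"]).as_matrix()
print(s["t"],s["ee_pos"],s["contact_force"])
for th,off in((0,.045),(0,.03),(.42,.018)): print(th,off,np.round(T.T@(np.r_[goal(th,off),.097]-s["ee_pos"]),4))
E
python3 - <<'E'
from rep import *
c=bot.capture("wrist"); cv2.imwrite("pics/w1.png",c["image"][:,:,::-1]); print(c["T_tool_cam"])
E
```

```text
1.9333 [ 0.43905713 -0.16841339  0.21539733] [-0.13096772  0.3134071   0.19582875]
0 0.045 [-0.0063 -0.0064  0.1184]
0 0.03 [-0.0203 -0.0118  0.1184]
0.42 0.018 [-0.0775 -0.0313  0.1184]
[[-4.00557717e-04  9.50005130e-01  3.12234035e-01  8.04316480e-02]
 [ 9.99999918e-01  3.97002921e-04  7.49529857e-05 -5.35313109e-04]
 [-5.27521027e-05  3.12234039e-01 -9.50005212e-01 -1.57690184e-01]
 [ 0.00000000e+00  0.00000000e+00  0.00000000e+00  1.00000000e+00]]
```

View pics/w1.png

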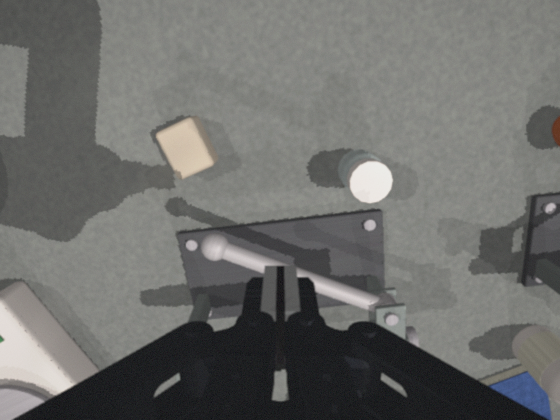

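Wrist view: ball at (214,247), rod running to (378,300), shut fingertips at (280,270). I check the ball and rod with this nearer camera.

Run:
```python
from rep import *
c=bot.capture("wrist"); Tw=np.eye(4);Tw[:3,:3]=T;Tw[:3,3]=s["ee_pos"]
c["extrinsics"]=np.linalg.inv(Tw@c["T_tool_cam"])
p=pts(c,[(214.5,247),(371,298.5)],.11); u=p[1]-p[0]; print(p,np.degrees(np.arctan2(u[1],u[0])))
x=np.array([U[1],-U[0]]); print("offset along press dir (mm) ball,rod:",(p[:,:2]-B)@x*1000, "along rod",(p[0,:2]-B)@U*1000)
```

```text
1.9833 [ 0.43881615 -0.16739534  0.21558803] [-0.73855842  0.55741552 -0.04873234]
0 0.045 [-0.0068 -0.0073  0.1186]
0 0.03 [-0.0208 -0.0128  0.1186]
0.42 0.018 [-0.078  -0.0323  0.1186]
[[ 0.4568611  -0.22738485  0.11      ]
 [ 0.53909015 -0.12092231  0.11      ]] 52.31838269219365
offset along press dir (mm) ball,rod: [-2.261129   -5.01298203] along rod 3.993384615101613
```

Call:
drive_tool(
  delta_pos=[
    [-0.003,-0.003,0.02],
    [-0.005,-0.005,0.04],
    [-0.006,-0.006,0.06],
    [-0.006,-0.006,0.08],
    [-0.006,-0.006,0.1],
    [-0.006,-0.006,0.115],
    [-0.006,-0.006,0.118],
    [-0.006,-0.006,0.118],
  ],
  rotation=[
    [0,0,0],
    [0,0,0],
    [0,0,0],
    [0,0,0],
    [0,0,0],
    [0,0,0],
    [0,0,0],
    [0,0,0],
  ],
  gripper=[0,0,0,0,0,0,0,0],
)

```text
t: 2.7
ee_pos: [0.4422, -0.1733, 0.0975]
tcp_rot: [-0.475, -3.104, -0.0]
contact_force: [0.5, 0.7, 0.8]
width: -0.0
```

```bash
python3 rep.py
```

```text
2.7 [ 0.44220499 -0.17326014  0.09753905] [0.50464307 0.74523544 0.79199135]
0 0.045 [-0.0017 -0.0028  0.0005]
0 0.03 [-0.0157 -0.0083  0.0005]
0.42 0.018 [-0.0729 -0.0279  0.0005]
```

Call:
drive_tool(
  delta_pos=[
    [-0.007,-0.004,0],
    [-0.014,-0.008,0],
    [-0.021,-0.011,0],
    [-0.028,-0.013,0],
    [-0.034,-0.015,0],
    [-0.04,-0.017,0],
    [-0.045,-0.018,0],
    [-0.045,-0.018,0],
  ],
  rotation=[
    [0,0,0],
    [0,0,0],
    [0,0,0],
    [0,0,0],
    [0,0,0],
    [0,0,0],
    [0,0,0],
    [0,0,0],
  ],
  gripper=[0,0,0,0,0,0,0,0],
)

```text
t: 3.37
ee_pos: [0.4805, -0.2049, 0.0978]
tcp_rot: [-0.475, -3.104, 0.001]
contact_force: [-6.2, -0.9, 7.4]
width: -0.0002
```

```bash
python3 rep.py
python3 - <<'E'
from h import *
s=bot.get_state(); p=s["ee_pos"][:2]
# angle if rod flat touches: find th with signed distance 18..23
for th in np.arange(0,.5,.06):
    q,x,u=frame(th); print(round(th,2), np.round((p-q)@x*1000,1), np.round((p-q)@u*1000,1))
E
```

```text
3.3667 [ 0.48049019 -0.20488833  0.09778106] [-6.21757803 -0.89279394  7.36231323]
0 0.045 [0.0443 0.0159 0.0008]
0 0.03 [0.0303 0.0105 0.0008]
0.42 0.018 [-0.0269 -0.0092  0.0008]
0.0 2.0 1.3
0.06 -4.8 1.4
0.12 -11.6 1.9
0.18 -18.4 2.8
0.24 -25.0 4.1
0.3 -31.7 5.8
0.36 -38.1 7.9
0.42 -44.5 10.4
0.48 -50.7 13.2
```

Run:
```python
from h import *
a=bot.capture("side")["image"][180:320,280:420]; b=bot.capture("top")["image"][160:270,320:430]
cv2.imwrite("pics/c2.png",np.hstack([cv2.resize(i,(400,400),interpolation=cv2.INTER_CUBIC) for i in(a,b)])[:,:,::-1]); s=bot.get_state();print(s["contact_force"],s["ft_torque"],s["ee_pos"])
```

```text
[-5.54802247 -1.1812743   6.61631544] [-0.25673032  0.99306583 -0.02472633] [ 0.48003802 -0.20458643  0.09777292]
```

View pics/c2.png

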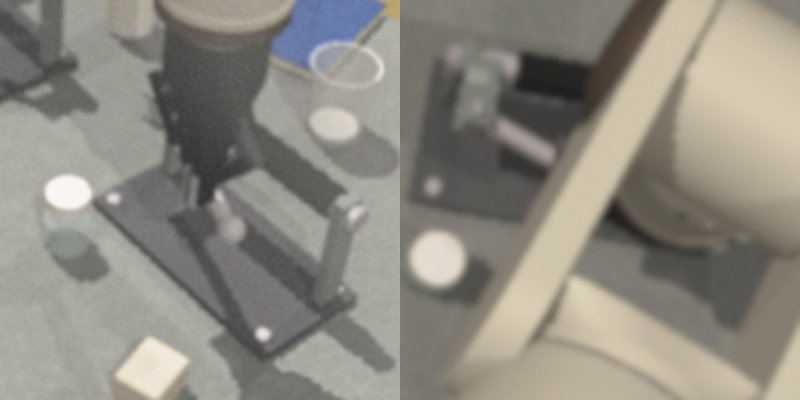

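Run:
```python
from h import *
s=bot.get_state(); T=R.from_rotvec(s["tcp_rot"]).as_matrix()
c=bot.capture("side"); im=c["image"].copy()
def proj(P):
    q=c["extrinsics"]@np.r_[P,1]; r=np.array([q[0],-q[1]])/-q[2]; r*=1+c["k1"]*(r@r); return r*c["mtx"][0,0]+c["mtx"][:2,2]
big=cv2.resize(im[215:285,310:400],(720,560),interpolation=cv2.INTER_CUBIC)[:,:,::-1].copy()
for tz,col in((.011,(0,0,255)),(-.008,(0,255,0)),(-.03,(255,0,0))):
    for tx in(-.011,.011):
        for ty in(-.0145,.0145):
            u=(proj(s["ee_pos"]+T@[tx,ty,tz])-[310,215])*8; cv2.circle(big,tuple(int(i) for i in u),4,col,-1)
cv2.imwrite("pics/c3.png",big)
```

```text
(no output)
```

View pics/c3.png

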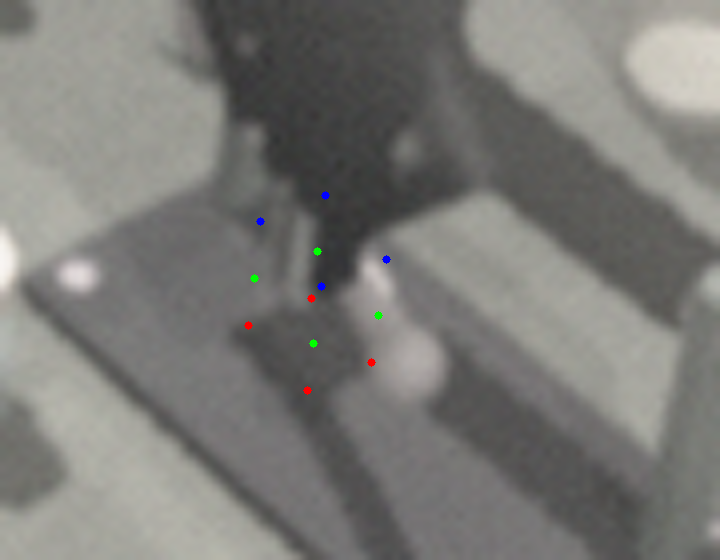

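Run:
```python
from h import *
s=bot.get_state(); T=R.from_rotvec(s["tcp_rot"]).as_matrix()
c=bot.capture("side")
for uv in [(300,345),(300,310),(300,290),(300,250),(335,200),(340,250),(340,280),(355,300),(410,360),(376,275)]:
    q=(310+uv[0]/8,215+uv[1]/8); P=pts(c,q)[0]; print(uv,np.round(P,4),"tool",np.round(T.T@(P-s["ee_pos"]),4))
```

```text
(300, 345) [ 0.5404 -0.1634  0.0113] tool [-0.0455  0.0574  0.0864]
(300, 310) [ 0.4659 -0.209   0.114 ] tool [ 0.0121 -0.0084 -0.0161]
(300, 290) [ 0.4666 -0.2077  0.1204] tool [ 0.0119 -0.007  -0.0226]
(300, 250) [ 0.4661 -0.2064  0.1353] tool [ 0.0127 -0.0059 -0.0374]
(335, 200) [ 0.4665 -0.215   0.1596] tool [ 0.0098 -0.0141 -0.0617]
(340, 250) [ 0.4723 -0.2151  0.1368] tool [ 0.0042 -0.0125 -0.039 ]
(340, 280) [ 0.4727 -0.2161  0.1257] tool [ 0.0035 -0.0133 -0.0278]
(355, 300) [ 0.4787 -0.2181  0.1149] tool [-0.0028 -0.0134 -0.0171]
(410, 360) [ 0.47   -0.2431  0.1156] tool [-0.002  -0.0398 -0.0177]
(376, 275) [ 0.5821 -0.162   0.0111] tool [-0.0848  0.0712  0.0865]
```

The picture and the force agree. The fingertips really end at z≈0.113, about 25 mm higher than the nominal figure, so their edge is riding on the rod's upper side. I back off, go lower and check.

Call:
drive_tool(
  delta_pos=[
    [0.01,0.004,0],
    [0.02,0.007,0],
    [0.03,0.01,0],
    [0.04,0.014,0],
    [0.046,0.016,0.003],
    [0.046,0.016,0.013],
    [0.046,0.016,0.023],
    [0.046,0.016,0.023],
  ],
  rotation=[
    [0,0,0],
    [0,0,0],
    [0,0,0],
    [0,0,0],
    [0,0,0],
    [0,0,0],
    [0,0,0],
    [0,0,0],
  ],
  gripper=[0,0,0,0,0,0,0,0],
)

```text
t: 4.23
ee_pos: [0.44, -0.1751, 0.0725]
tcp_rot: [-0.475, -3.101, -0.001]
contact_force: [0.3, 0.1, -1.0]
width: 0.0001
```

```bash
cat > tip.py <<'E'
from rep import *
c=bot.capture("side"); D=c["depth"]; v,u=np.mgrid[180:290,290:410]; uv=np.c_[u.ravel(),v.ravel()]
uv=uv[D[uv[:,1],uv[:,0]]>0]; P=pts(c,uv); L=(P-s["ee_pos"])@T; m=(abs(L[:,0])<.016)&(abs(L[:,1])<.02)&(P[:,2]>.03)&(P[:,2]<.15)
print("finger pts",m.sum(),"lowest z",np.round(np.sort(P[m,2])[:12:2],4),"tool x range",L[m,0].min(),L[m,0].max())
cv2.imwrite("pics/c4.png",cv2.resize(c["image"][190:290,300:410,::-1],(660,600),interpolation=cv2.INTER_CUBIC))
E
python3 tip.py
```

```text
4.2333 [ 0.44003359 -0.17505456  0.07250534] [ 0.31059357  0.12758313 -0.98218512]
0 0.045 [-0.0032 -0.0004 -0.0245]
0 0.03 [-0.0171 -0.0059 -0.0246]
0.42 0.018 [-0.0744 -0.0255 -0.0248]
finger pts 200 lowest z [0.0865 0.0906 0.0927 0.0929 0.0934 0.094 ] tool x range -0.009097028057470716 0.015999410497330276
```

View pics/c4.png

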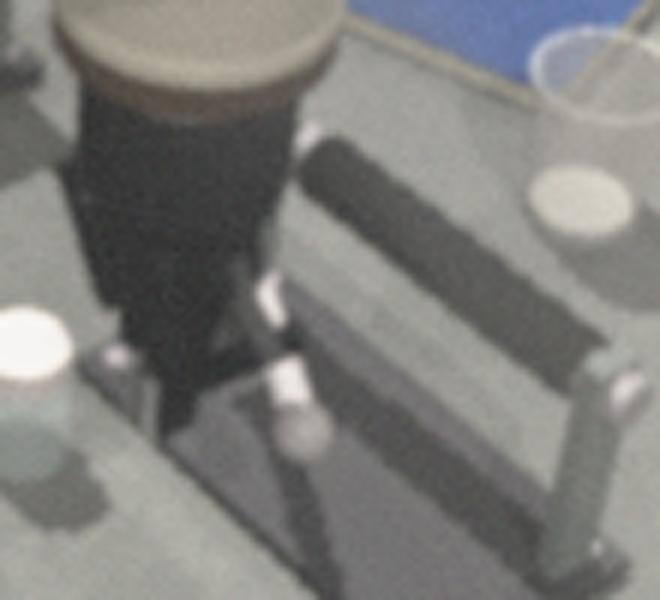

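Tips now end at z≈0.091, below the rod (0.103–0.117), standing clear on the robot's side with jar, bar and post free. Pressing.

Call:
drive_tool(
  delta_pos=[
    [-0.008,-0.003,-0.001],
    [-0.016,-0.006,-0.001],
    [-0.024,-0.009,-0.001],
    [-0.032,-0.012,-0.001],
    [-0.039,-0.015,-0.001],
    [-0.045,-0.017,-0.001],
    [-0.048,-0.018,-0.001],
    [-0.048,-0.018,-0.001],
  ],
  rotation=[
    [0,0,0],
    [0,0,0],
    [0,0,0],
    [0,0,0],
    [0,0,0],
    [0,0,0],
    [0,0,0],
    [0,0,0],
  ],
  gripper=[0,0,0,0,0,0,0,0],
)

```text
t: 4.95
ee_pos: [0.4811, -0.207, 0.0741]
tcp_rot: [-0.475, -3.101, -0.001]
contact_force: [-3.8, 3.9, 2.4]
width: 0.0001
```

```bash
python3 rep.py
```

```text
4.95 [ 0.48113719 -0.20699702  0.07406411] [-3.80148861  3.91581559  2.3749686 ]
0 0.045 [ 0.0456  0.0178 -0.0227]
0 0.03 [ 0.0316  0.0123 -0.0228]
0.42 0.018 [-0.0256 -0.0073 -0.023 ]
```

Call:
drive_tool(
  delta_pos=[
    [-0.005,-0.0015,0],
    [-0.01,-0.003,0],
    [-0.015,-0.004,0],
    [-0.018,-0.005,0],
    [-0.018,-0.005,0],
  ],
  rotation=[
    [0,0,0],
    [0,0,0],
    [0,0,0],
    [0,0,0],
    [0,0,0],
  ],
  gripper=[0,0,0,0,0],
)

```text
t: 5.37
ee_pos: [0.4967, -0.2168, 0.0736]
tcp_rot: [-0.474, -3.1, -0.002]
contact_force: [-5.0, 4.7, 1.2]
width: -0.0
```

Call:
drive_tool(
  delta_pos=[
    [-0.002,-0.0005,0],
    [-0.003,-0.001,0],
    [-0.003,-0.001,0],
  ],
  rotation=[
    [0,0,0],
    [0,0,0],
    [0,0,0],
  ],
  gripper=[0,0,0],
)

```text
t: 5.62
ee_pos: [0.4988, -0.2181, 0.0734]
tcp_rot: [-0.474, -3.099, -0.003]
contact_force: [-5.0, 5.2, 1.4]
width: 0.0002
```

```bash
python3 rep.py
```

```text
5.6167 [ 0.49884245 -0.21813212  0.07339415] [-4.96517998  5.22430788  1.37755224]
0 0.045 [ 0.0659  0.0231 -0.0231]
0 0.03 [ 0.0519  0.0177 -0.0232]
0.42 0.018 [-0.0053 -0.002  -0.0236]
```

Call:
drive_tool(
  delta_pos=[
    [-0.002,-0.0005,0],
    [-0.003,-0.001,0],
    [-0.003,-0.001,0],
  ],
  rotation=[
    [0,0,0],
    [0,0,0],
    [0,0,0],
  ],
  gripper=[0,0,0],
)

```text
t: 5.87
ee_pos: [0.501, -0.2194, 0.0732]
tcp_rot: [-0.473, -3.098, -0.005]
contact_force: [-5.7, 5.6, 3.2]
width: -0.0001
```

Call:
drive_tool(
  delta_pos=[
    [-0.001,0,0],
    [-0.002,-0.0005,0],
    [-0.002,-0.0005,0],
  ],
  rotation=[
    [0,0,0],
    [0,0,0],
    [0,0,0],
  ],
  gripper=[0,0,0],
)

```text
t: 6.12
ee_pos: [0.5024, -0.2201, 0.0731]
tcp_rot: [-0.473, -3.097, -0.005]
contact_force: [-6.5, 5.7, 3.9]
width: -0.0
```

Call:
drive_tool(
  delta_pos=[
    [-0.001,0,0],
    [-0.002,-0.0005,0],
    [-0.002,-0.0005,0],
  ],
  rotation=[
    [0,0,0],
    [0,0,0],
    [0,0,0],
  ],
  gripper=[0,0,0],
)

```text
t: 6.37
ee_pos: [0.5036, -0.2206, 0.073]
tcp_rot: [-0.472, -3.096, -0.007]
contact_force: [-6.7, 5.3, 4.6]
width: 0.0003
```

Call:
drive_tool(
  delta_pos=[
    [-0.001,0,0],
    [-0.002,-0.0005,0],
    [-0.002,-0.0005,0],
  ],
  rotation=[
    [0,0,0],
    [0,0,0],
    [0,0,0],
  ],
  gripper=[0,0,0],
)

```text
t: 6.62
ee_pos: [0.504, -0.2207, 0.0729]
tcp_rot: [-0.471, -3.093, -0.009]
contact_force: [-15.6, 9.5, 9.7]
width: 0.0001
```

Call:
drive_tool(
  delta_pos=[
    [-0.0015,0,0],
    [-0.0015,0,0],
    [-0.0015,0,0],
    [-0.0015,0,0],
    [-0.0015,0,0],
  ],
  rotation=[
    [0,0,0],
    [0,0,0],
    [0,0,0],
    [0,0,0],
    [0,0,0],
  ],
  gripper=[0,0,0,0,0],
)

```text
t: 7.03
ee_pos: [0.504, -0.2206, 0.0729]
tcp_rot: [-0.471, -3.09, -0.009]
contact_force: [-18.1, 6.7, 10.6]
width: -0.0
```

```bash
python3 tip.py
python3 - <<'E'
from h import *
c=bot.capture("wrist"); cv2.imwrite("pics/w2.png",c["image"][:,:,::-1])
E
```

```text
7.0333 [ 0.50396788 -0.22062682  0.07291255] [-18.07318684   6.7455093   10.59910434]
0 0.045 [ 0.0717  0.0241 -0.0228]
0 0.03 [ 0.0578  0.0186 -0.0231]
0.42 0.018 [ 0.0006 -0.0011 -0.0241]
finger pts 193 lowest z [0.0892 0.0929 0.0934 0.0944 0.0952 0.096 ] tool x range -0.015840233398743832 0.01598620092532557
```

View pics/w2.png

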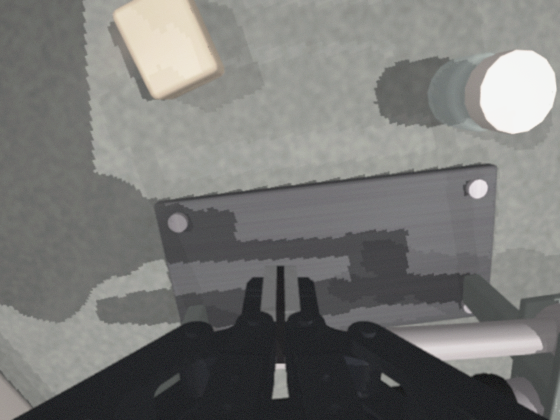

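Run:
```python
from h import *
s=bot.get_state(); T=R.from_rotvec(s["tcp_rot"]).as_matrix()
c=bot.capture("wrist"); Tw=np.eye(4);Tw[:3,:3]=T;Tw[:3,3]=s["ee_pos"]; c["extrinsics"]=np.linalg.inv(Tw@c["T_tool_cam"])
p=pts(c,[(400,343.5),(505,337)],.11); u=p[1]-p[0]; print(p,np.degrees(np.arctan2(u[1],u[0])),"expect at stop",51.1+24.1, s["contact_force"])
```

```text
[[ 0.53269136 -0.18007174  0.11      ]
 [ 0.54418414 -0.13782837  0.11      ]] 74.78040902757775 expect at stop 75.2 [-17.23761108   5.81813414   9.56248671]
```

Call:
drive_tool(
  delta_pos=[
    [0.01,0.004,0],
    [0.02,0.007,0],
    [0.03,0.01,0],
    [0.04,0.014,0],
    [0.05,0.017,0],
    [0.06,0.021,0],
    [0.071,0.025,0],
    [0.071,0.025,0],
  ],
  rotation=[
    [0,0,0],
    [0,0,0],
    [0,0,0],
    [0,0,0],
    [0,0,0],
    [0,0,0],
    [0,0,0],
    [0,0,0],
  ],
  gripper=[0,0,0,0,0,0,0,0],
)

```text
t: 7.85
ee_pos: [0.4424, -0.1745, 0.0744]
tcp_rot: [-0.47, -3.09, -0.009]
contact_force: [0.3, -0.1, 0.3]
width: -0.0
```

Call:
drive_tool(
  delta_pos=[
    [0,0,0],
    [0,0,0],
    [0,0,0],
  ],
  rotation=[
    [0,0,0],
    [0,0,0],
    [0,0,0],
  ],
  gripper=[0,0,0],
)

```text
t: 8.1
ee_pos: [0.4428, -0.1747, 0.0745]
tcp_rot: [-0.47, -3.091, -0.009]
contact_force: [0.8, 0.1, 0.2]
width: -0.0004
```

```bash
python3 rep.py
python3 - <<'E'
from h import *
c=bot.capture("wrist"); cv2.imwrite("pics/w3.png",c["image"][:,:,::-1])
E
```

```text
8.1 [ 0.44278131 -0.17472966  0.07451845] [0.84837247 0.08927723 0.21442017]
0 0.045 [-0.0004 -0.0015 -0.0225]
0 0.03 [-0.0143 -0.007  -0.0227]
0.42 0.018 [-0.0715 -0.0267 -0.0237]
```

View pics/w3.png

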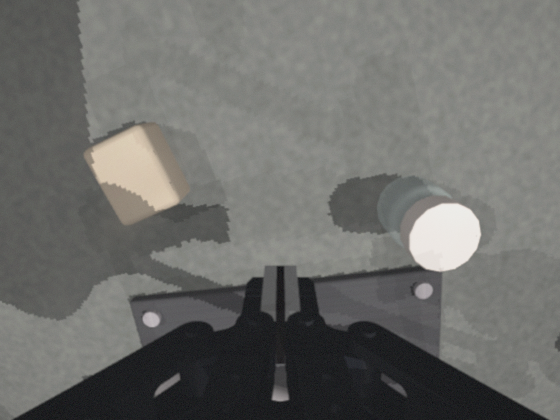

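At the stop the rod read 74.8° against 75.2° expected. Now the fingers are clear with force about 0; the wrist picture shows the jar (440,235) and mould (138,175) unmoved, with the lever hidden behind the gripper. Second press.

Call:
drive_tool(
  delta_pos=[
    [-0.009,-0.004,0],
    [-0.018,-0.008,0],
    [-0.027,-0.011,0],
    [-0.036,-0.014,0],
    [-0.045,-0.017,0],
    [-0.054,-0.02,0],
    [-0.062,-0.023,0],
    [-0.065,-0.024,0],
  ],
  rotation=[
    [0,0,0],
    [0,0,0],
    [0,0,0],
    [0,0,0],
    [0,0,0],
    [0,0,0],
    [0,0,0],
    [0,0,0],
  ],
  gripper=[0,0,0,0,0,0,0,0],
)

```text
t: 8.82
ee_pos: [0.4984, -0.2172, 0.0726]
tcp_rot: [-0.47, -3.089, -0.011]
contact_force: [-4.6, 6.5, 1.2]
width: -0.0002
```

```bash
python3 rep.py
```

```text
8.8167 [ 0.49844261 -0.21724333  0.07258512] [-4.61294768  6.52516804  1.22925554]
0 0.045 [ 0.0655  0.0226 -0.0231]
0 0.03 [ 0.0515  0.0171 -0.0234]
0.42 0.018 [-0.0057 -0.0026 -0.0245]
```

Call:
drive_tool(
  delta_pos=[
    [-0.002,-0.0005,0],
    [-0.004,-0.001,0],
    [-0.004,-0.001,0],
  ],
  rotation=[
    [0,0,0],
    [0,0,0],
    [0,0,0],
  ],
  gripper=[0,0,0],
)

```text
t: 9.07
ee_pos: [0.5023, -0.2193, 0.0719]
tcp_rot: [-0.47, -3.087, -0.013]
contact_force: [-6.1, 6.4, 2.0]
width: 0.0001
```

Call:
drive_tool(
  delta_pos=[
    [-0.001,0,0],
    [-0.0025,-0.0005,0],
    [-0.0025,-0.0005,0],
  ],
  rotation=[
    [0,0,0],
    [0,0,0],
    [0,0,0],
  ],
  gripper=[0,0,0],
)

```text
t: 9.32
ee_pos: [0.5038, -0.2199, 0.0714]
tcp_rot: [-0.469, -3.083, -0.016]
contact_force: [-15.2, 10.6, 10.7]
width: -0.0002
```

Call:
drive_tool(
  delta_pos=[
    [-0.001,0,0],
    [-0.002,-0.0005,0],
    [-0.002,-0.0005,0],
  ],
  rotation=[
    [0,0,0],
    [0,0,0],
    [0,0,0],
  ],
  gripper=[0,0,0],
)

```text
t: 9.57
ee_pos: [0.5042, -0.22, 0.0712]
tcp_rot: [-0.468, -3.078, -0.02]
contact_force: [-24.9, 13.9, 19.2]
width: -0.0
```

At the stop, but 34 N is higher than I want, so I ease off.

Call:
drive_tool(
  delta_pos=[
    [-0.001,0,-0.001],
    [-0.001,0,-0.001],
    [-0.001,0,-0.001],
    [-0.001,0,-0.001],
  ],
  rotation=[
    [0,0,0],
    [0,0,0],
    [0,0,0],
    [0,0,0],
  ],
  gripper=[0,0,0,0],
)

```text
t: 9.9
ee_pos: [0.5037, -0.2197, 0.0715]
tcp_rot: [-0.467, -3.073, -0.023]
contact_force: [-20.5, 7.6, 10.2]
width: -0.0001
```

```bash
python3 rep.py
python3 - <<'E'
from h import *
for i in range(3):
    c=bot.capture("wrist"); s=bot.get_state(); print(s["t"],s["contact_force"],np.linalg.norm(s["contact_force"]),s["ee_pos"])
cv2.imwrite("pics/w4.png",c["image"][:,:,::-1])
E
```

```text
9.9 [ 0.50372681 -0.21969953  0.0715058 ] [-20.50517003   7.58533061  10.24581269]
0 0.045 [ 0.0717  0.0235 -0.0228]
0 0.03 [ 0.0577  0.018  -0.0233]
0.42 0.018 [ 0.0006 -0.0017 -0.0255]
9.95 [-20.48370281   7.6984078   10.49432153] 24.268876111744518 [ 0.50373535 -0.21970243  0.07153591]
10.0 [-20.58891064   8.20657286  10.11758713] 24.364249403077785 [ 0.50372471 -0.21973799  0.07153137]
10.05 [-20.35430672   8.36300998   9.58330836] 24.001615304276793 [ 0.50373587 -0.21971828  0.07153885]
```

View pics/w4.png

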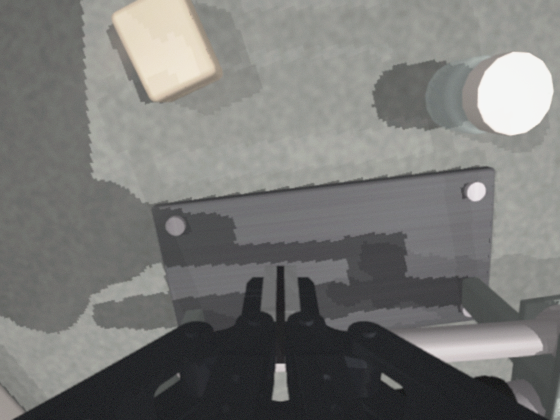

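The picture matches the first stop (rod at about (410–540, 340)), the jar and mould haven't moved, and the force holds at about 24 N. Handing in.

```bash
python3 -c "
from rig import bot
print(bot.sign_off())"
```

```text
the job is handed in; nothing more can be done
None
```

I pressed the long lever to its stop with the outside of the shut fingers and let it come back out. I then pressed it in again and handed the job in at about 10 s with the lever held there. I got no verdict back.

**Final hold:** the wrist force was steady at about 24 N (limit 40 N), with the tool within about 2 mm of where it should be at the stop. It peaked at about 34 N on the second press before I eased it.

**At the stop:** on the first press the rod measured 74.8° against 75.2° expected. The last wrist picture looks the same as on that press.

**Disagreed:**
- **Fingertip height:** the side camera put the fingertips about 25 mm higher than the nominal figures. My first touch, short of the stop, therefore rode on the rod's upper edge, and I backed off and went 23 mm lower.
- **Rod position:** the top and wrist cameras differed by 2–5 mm on where the rod is, so I judged the stop by the rise in force.

**Not checked directly:**
- **Return:** I didn't see the lever fully out between presses because the gripper hid it. I inferred it from zero force and a clear gap of about 20 mm.
- **Bystanders:** the jar and mould looked unmoved in the last picture. I didn't look at the other bystanders or the short lever again at the end, but the fingers passed about 9 cm or more above them and never worked near them.

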